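# Tip the carton into the frame

### The arm

A 6-joint arm with a two-finger parallel gripper is mounted at the origin on the work surface. World frame = base frame: x ahead of the robot, y to its left, z up, the work surface at z = 0. Lengths are in m, angles in rad, forces in N, time in s.
With the tool pointing down it reaches from about 0.35 to 0.975 m from the base axis. Payload 4.9 kg.
Tool frame: the origin (TCP) lies at the very end of the fingers, on their centre line; the grasp point (between the pads) lies 19 mm behind it; z points along the fingers, y is the line along which they close (so a half turn about z gives the same grasp; the last joint's range is limited). The gripper opens to 85 mm and grips with 20 to 120 N. Pads are 22 mm wide; open, the fingers measure 114 mm over their backs; the gripper's body (76 mm by 85 mm) begins 54 mm behind the grasp point. The pads swing forward as they close: fully open they stand 13 mm farther back than shut.
Start: joints at [1.013, 0.053, 1.613, -0, 1.476, -0.119], TCP at [0.266, 0.566, 0.231] pointing down, gripper open.
Joint ranges: [-3.01, 3.01], [-1.01, 2.22], [0.06, 2.58], [-1.02, 4.17], [0.09, 2.62], [-3.14, 3.14]. Speed limits (rad/s): [2.57, 2.57, 3.14, 3.14, 3.14, 3.14].

### API

Orientations are given as a rotation vector (axis times angle).
In Python, from station import ctrl, imaging gives the robot as it stands.
- The arm moves only by the tool play_rows, never from a script. Its argument "series" is a list of rows, each a list of 3 entries, a list of its own where there are three numbers: the opening, from 0 (shut) to 1 (fully open), then the shift along the tool's x, y, z each as a share of 0.05 m, from -1 to 1, then the turn, a rotation vector about the tool's x, y, z each as a share of 8 degrees, from -1 to 1. In form: [[grip, [dx, dy, dz], [ax, ay, az]], ...]. A call has 1 to 8 rows; each row shifts and turns the commanded pose from where the row before left it, along the tool's axes as they then stand; what a row does not reach is not made up. A row lasts 1/8 s, in which the tool goes at most 62.5 mm and 10.7 degrees, less where a joint would pass 70% of its speed; a pose out of reach is approached as far as the arm can. A call with a number of a shift or a turn outside -1 to 1 is refused whole. A call with a gripper value outside its range is refused whole. The fingers move at their own pace and stop on an object; "force" is the grip in N (left out, the last holds). Time passes only in rows, so rows that do not move let the fingers close. It gives the time, the measured TCP pose, the force, the opening and the grip force at its end, in the units of the state.
- ctrl.get_obs(): the state, without advancing time (a new reading comes with each control period).
- imaging.get_image(name): name is "scene" or "top"; returns a dict with "color" (400x640x3 uint8, blue, green, red), "fx", "fy", "cx", "cy" (pixels), "extrinsics" (4x4, takes a point from world to camera coordinates). Camera axes: x right, y down, z forward; pixel columns grow to the right and rows downward; lengths in m; the calibration is good to about 2 mm. A picture is of the moment at which its call begins. There is no depth.
- ctrl.finish_job(): hands the job in; it is judged then, once.
The state is a dict: "t": time; "q": joint angles; "dq": joint speeds; "effort": joint torques, N m; "tool_pos": TCP position; "tool_rot": TCP orientation; "contact_force": force on the tool from outside, world axes, zero at the start; "wrist_torque": the same for the moment, N m; "opening": finger opening in m; "grip_force": force on a finger pad.
Only numpy, scipy, OpenCV 4.12 (cv2) and the standard library are available. Lean on these libraries where they do the work, as an engineer would, in place of code of your own. Each camera call takes 0.05 s, during which the arm holds its last target. There are 200 camera calls.

### The job

Push the standing carton over with the fingertips so that it topples across the orange mat and ends lying flat, blue label up, wholly inside the white frame. Only push it: do not pinch or lift it, and leave the lidded cup, the hex key and the screwdriver where they lie.

Things in the scene. Friction and masses are not known exactly. Their poses are not given: they have to be found in the camera images.
- mat: Orange silicone mat fixed to the table, 260 (x) by 300 (y) by 4 mm thick; origin at the centre of its underside, z up. Mat and frame may be turned any way between about -10 and 200 degrees.
- frame (a point): Centre of the white frame printed on the mat, on the mat's top face (4 mm above the table). Inside the lines the frame measures 130 mm along its x and 190 mm along its y; the lines are 5 mm wide. Axes as the mat's. The carton starts upright near the frame's -y end, and fits in the frame once tipped towards the frame's +y.
- carton: Closed rigid carton standing on end on the mat, 70 (x) by 45 (y) by 130 mm tall (z), 110 to 225 g. Origin at the centre of its underside. Blue label on its -y face, turned away from the frame's middle. Starts within 10 mm and 5 degrees of lined up with the frame, 76 to 99 mm from its centre towards -y. Pushed near the top towards its +y it tips over its foot's edge and falls once past 19 degrees.
- foot_a (a point): Bottom corner of the carton's +y face (the face that comes to lie on the mat), at x -35, y +22.5, z 0 mm in the carton's frame.
- foot_b (a point): Bottom corner of the same face at x +35, y +22.5, z 0 mm.
- head_a (a point): Top corner of the same face at x -35, y +22.5, z +130 mm.
- head_b (a point): Top corner of the same face at x +35, y +22.5, z +130 mm.
- cup: Bystander: clear parts cup, 60 mm across and 53 mm tall with its white snap lid, standing on the mat beside the frame; origin at the centre of its underside.
- hexkey: Bystander: L-shaped steel hex key 6 mm thick, long leg 97 mm along y, short leg 32 mm towards +x, lying on the mat beside the frame; origin in the long leg, on the underside.
- screwdriver: Bystander: yellow-handled screwdriver 190 mm long lying along its x on the table beside the mat; origin under its middle.
Things that resemble listed ones, but are neither listed nor needed, are in the scene too. Leave any green or purple look-alike of the carton alone.

How it is judged:
By the outcome, as a careful person would: the job done as asked, in the order asked, and still so for the second after the job is handed in, with the robot touching nothing.
It also fails if it takes over 32 s, if anything falls off the work surface, if the arm or the gripper's body presses on something with over 40 N, if the wrist force passes 120 N, or if a joint passes its speed limit or range.

## Working session

There is one attempt and no reset: what is moved stays moved. The work goes in short steps, Python scripts to look and compute and a tool call to move; the robot and the scene stay as the last step left them, time stands still between calls to the robot, and variables do not carry over. Pictures are saved under pics/ and viewed, at most 10 in all, crops included, and the job is handed in when it is done.

Besides the shell and the picture viewer there is one more tool, called after "Request:" in YAML: its name, and indented under it one key for each argument. play_rows: Moves the arm, as the interface text tells. Shift numbers are shares of 0.05 m and turn numbers shares of 8 degrees, none past 1 either way. Its arguments: {"type":"object","properties":{"series":{"type":"array"},"force":{"type":"number"}},"required":["series"]}

```bash
mkdir -p pics; python3 - <<'E'
from station import ctrl, imaging
import cv2, pickle
d={}
for n in("scene","top"):
    d[n]=imaging.get_image(n); cv2.imwrite(f"pics/{n}0.png",d[n]["color"])
    print(n,d[n]["fx"],d[n]["cx"],d[n]["cy"],d[n]["extrinsics"].round(3).tolist())
pickle.dump(d,open("d0.pkl","wb"))
o=ctrl.get_obs();print(o["t"],o["tool_pos"],o["tool_rot"])
E
```

```text
scene 397.4641992243728 319.9028158205787 206.51558585055034 [[0.046, 0.999, -0.015, -0.125], [0.71, -0.043, -0.703, -0.347], [-0.702, 0.022, -0.711, 1.274], [0.0, 0.0, 0.0, 1.0]]
top 466.1222478604714 318.19658683274827 189.93254452453456 [[-0.005, -1.0, -0.014, 0.134], [-0.983, 0.007, -0.181, 0.606], [0.181, 0.013, -0.983, 0.792], [0.0, 0.0, 0.0, 1.0]]
0.1 [0.26525524 0.56529251 0.23017077] [-6.83660429e-01 -3.06569558e+00  2.80812932e-03]
```

View pics/scene0.png

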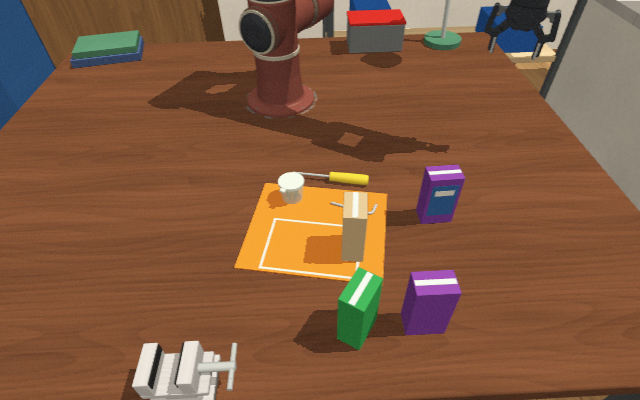

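View pics/top0.png

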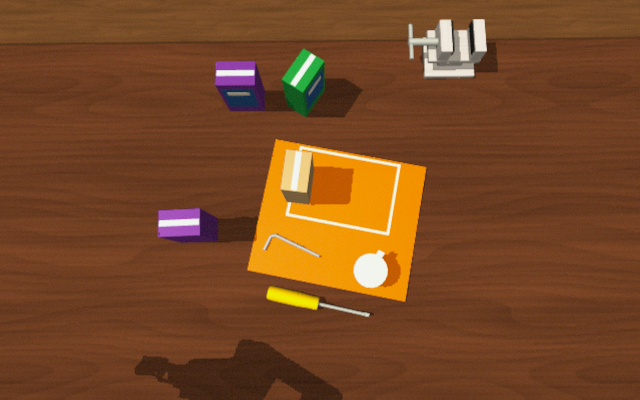

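The tan carton stands at scene (354,228) and top (297,177), near the left end of the frame. These could be taken for it:
- the green carton at scene (360,308), top (304,82)
- a purple carton at scene (440,195), top (187,222)
- a purple carton at scene (430,302), top (240,85)

I choose the tan one on the mat because it is neither green nor purple. Next I check it in a close crop of both views.

```bash
python3 - <<'E'
import cv2, pickle, numpy as np
d=pickle.load(open("d0.pkl","rb"))
a=d["top"]["color"][130:310,240:440]; b=d["scene"]["color"][165:290,225:405]
cv2.imwrite("pics/c1.png",cv2.resize(a,None,fx=4,fy=4,interpolation=cv2.INTER_CUBIC)[:600])
cv2.imwrite("pics/c2.png",cv2.resize(b,None,fx=4.4,fy=4.4,interpolation=cv2.INTER_CUBIC))
E
```

```text
(no output)
```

View pics/c1.png

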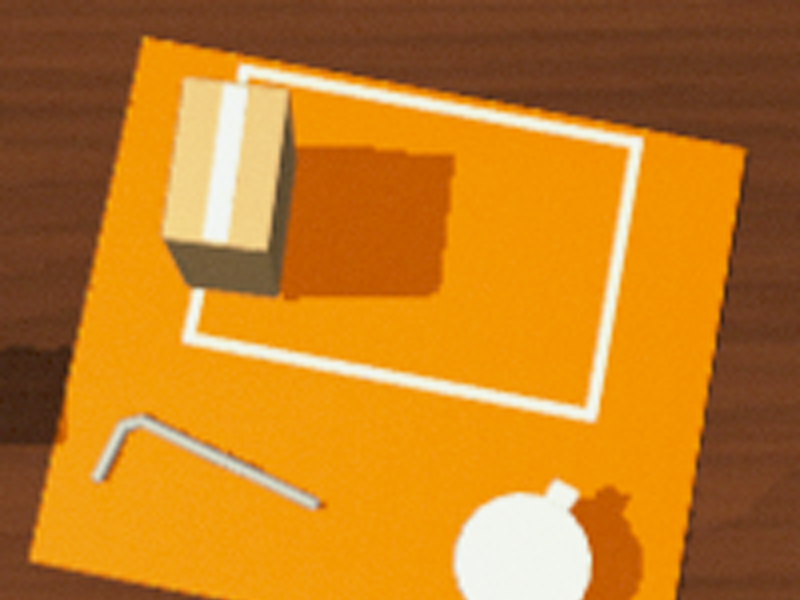

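View pics/c2.png

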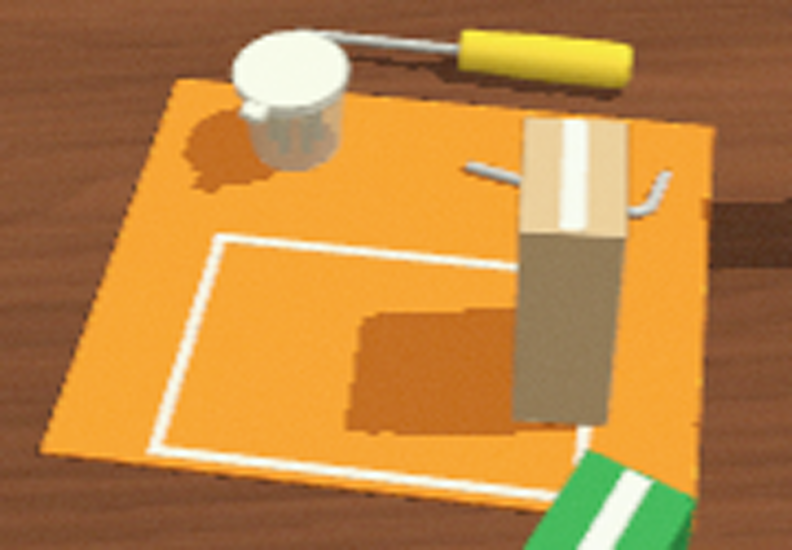

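```bash
cat > h.py <<'E'
import numpy as np, pickle, cv2
from scipy.spatial.transform import Rotation as R
def ray(im,p):
    E=im["extrinsics"]; d=np.array([(p[0]-im["cx"])/im["fx"],(p[1]-im["cy"])/im["fy"],1.])
    return -E[:3,:3].T@E[:3,3], E[:3,:3].T@d
def plane(im,p,z):
    c,v=ray(im,p); return c+v*(z-c[2])/v[2]
def tri(ia,pa,ib,pb):
    c1,v1=ray(ia,pa); c2,v2=ray(ib,pb)
    s=np.linalg.lstsq(np.c_[v1,-v2],c2-c1,rcond=None)[0]
    a,b=c1+v1*s[0],c2+v2*s[1]; return (a+b)/2, np.linalg.norm(a-b)
T=lambda u,v:(240+(u-1.5)/4,130+(v-1.5)/4)
S=lambda u,v:(225+(u-1.7)/4.4,165+(v-1.7)/4.4)
E
python3 - <<'E'
from h import *
d=pickle.load(open("d0.pkl","rb")); t,s=d["top"],d["scene"]
print("carton top");P=[]
for a,b in (((183,77),(626,236)),((291,88),(519,233)),((267,249),(524,117)),((164,238),(629,122))):
    p,e=tri(t,T(*a),s,S(*b)); P.append(p); print((p*1000).round(1),round(e*1000,1), (plane(t,T(*a),.134)*1000).round(1))
print("frame 2-view");
for a,b in (((596,421),(218,233)),((643,139),(149,455))):
    p,e=tri(t,T(*a),s,S(*b)); print((p*1000).round(1),round(e*1000,1))
F=np.array([plane(t,T(*a),.004) for a in((238,64),(643,139),(596,421),(183,342))])
print("frame",(F*1000).round(1), (F.mean(0)*1000).round(1),[np.linalg.norm(F[i]-F[i-1]).round(4) for i in range(4)])
y=(F[1]+F[2]-F[0]-F[3])[:2]; y/=np.linalg.norm(y); x=np.array([y[1],-y[0]]); print("y axis",y,"yaw",np.degrees(np.arctan2(x[1],x[0])))
C=np.array([plane(t,T(*a),.134) for a in((183,77),(291,88),(267,249),(164,238))])
for Q in(np.array(P),C):
    c=Q.mean(0)[:2]; r=c-F.mean(0)[:2]
    cx=(Q[2]+Q[3]-Q[0]-Q[1])[:2]; cx/=np.linalg.norm(cx)
    cy=(Q[1]+Q[2]-Q[0]-Q[3])[:2]
    print("carton c",c,"in frame x,y mm",(r@x*1000).round(1),(r@y*1000).round(1),"yaw",np.degrees(np.arctan2(cx[1],cx[0])).round(1),"from y",np.degrees(np.arctan2(-cy[0],cy[1])).round(1),[np.linalg.norm(Q[i]-Q[i-1]).round(4) for i in range(4)])
print("foot low edge",(plane(t,T(191,290),.004)*1000).round(1),(plane(t,T(280,296),.004)*1000).round(1),(plane(s,S(512,418),.004)*1000).round(1),(plane(s,S(605,425),.004)*1000).round(1))
print("cup lid",(plane(t,T(523,560),.053)*1000).round(1))
for n,p in(("purple",(187,215)),("green",(304,70)),("purple2",(238,70))): print(n,(plane(t,p,.13)*1000).round(0))
from station import ctrl
o=ctrl.get_obs();print(o["t"],o["tool_pos"],R.from_rotvec(o["tool_rot"]).as_matrix().round(3))
E
```

```text
carton top
[662.4 182.8 134.1] 2.6 [662.6 184.1 134. ]
[657.5 138.4 133.5] 0.9 [657.4 138.8 134. ]
[588.8 147.4 134.2] 2.8 [589.  148.9 134. ]
[594.  191.6 133.4] 0.2 [593.9 191.4 134. ]
frame 2-view
[528.4  -2.4   4.4] 0.9
[665.6 -29.6   3.5] 0.5
frame [[705.  168.2   4. ]
 [665.5 -29.3   4. ]
 [528.4  -2.    4. ]
 [567.4 194.2   4. ]] [616.6  82.8   4. ] [np.float64(0.1401), np.float64(0.2014), np.float64(0.1397), np.float64(0.2001)]
y axis [-0.19556396 -0.98069095] yaw 168.72232937932924
carton c [0.62570733 0.16505637] in frame x,y mm 7.2 -82.5 yaw 172.6 from y 173.5 [np.float64(0.0689), np.float64(0.0447), np.float64(0.0693), np.float64(0.0445)]
carton c [0.62572796 0.16581643] in frame x,y mm 7.3 -83.2 yaw 172.8 from y 173.5 [np.float64(0.0691), np.float64(0.0456), np.float64(0.0692), np.float64(0.0429)]
foot low edge [592.6 190.6   4. ] [589.4 147.7   4. ] [654.5 138.2   4. ] [661.  180.9   4. ]
cup lid [463.1  38.9  53. ]
purple [552. 346. 130.]
green [805. 153. 130.]
purple2 [807. 268. 130.]
0.1 [0.26525524 0.56529251 0.23017077] [[-0.905  0.425 -0.001]
 [ 0.425  0.905 -0.002]
 [ 0.    -0.002 -1.   ]]
```

The views agree:
- **Carton:** the top triangulates to z 133–134 mm, and its sides come out at 69 × 45 mm as given. Its centre is at (0.626, 0.165), yaw 173°, which is (+7, −83) mm in the frame.
- **Frame:** it measures 140 × 200 mm outside at z 4 mm, yaw 168.7°.
- **Fall:** a tip towards frame +y should end at about y −60 to +70, inside the lines.

I approach above and behind the blue label, which faces world +y.

Request:
play_rows:
  series:
    - [0.3,[-0.8,-0.25,0],[0,0,0]]
    - [0.3,[-0.8,-0.25,0],[0,0,0]]
    - [0.3,[-0.8,-0.25,0],[0,0,0]]
    - [0.3,[-0.8,-0.25,0],[0,0,0]]
    - [0.3,[-0.8,-0.25,0],[0,0,0]]
    - [0.3,[-0.8,-0.25,0],[0,0,0]]
    - [0.3,[-0.8,-0.25,0],[0,0,0]]
    - [0.3,[-0.8,-0.25,0],[0,0,0]]

```text
t: 1.1
tool_pos: [0.5133, 0.3381, 0.2307]
tool_rot: [-0.684, -3.066, 0.001]
contact_force: [0.0, 0.1, 0.3]
opening: 0.0259
grip_force: 0.0
```

Request:
play_rows:
  series:
    - [0.3,[0,0,0],[0,0,1]]
    - [0.3,[0,0,0],[0,0,1]]
    - [0.3,[0,0,0],[0,0,1]]
    - [0.3,[0,0,0],[0,0,1]]
    - [0.3,[0,0,0],[0,0,1]]
    - [0.3,[0,0,0],[0,0,1]]
    - [0.3,[0,0,0],[0,0,1]]
    - [0.3,[0,0,0],[0,0,1]]

```text
t: 2.1
tool_pos: [0.5124, 0.3391, 0.2306]
tool_rot: [-2.21, -2.233, 0.002]
contact_force: [0.4, -0.6, -0.3]
opening: 0.0256
grip_force: 0.0
```

```bash
cat > st.py <<'E'
from h import *
from station import ctrl
o=ctrl.get_obs(); M=R.from_rotvec(o["tool_rot"]).as_matrix(); p=o["tool_pos"]
print("t",o["t"],"p",p.round(4),"y angle",np.degrees(np.arctan2(M[1,1],M[0,1])).round(2),"z",M[:,2].round(3),"open",o["opening"],"F",np.round(o["contact_force"],1))
g=np.array([.6334,.2272,.231]); print("to go, tool mm",(M.T@(g-p)*1000).round(1),"turn z",(np.degrees(np.arctan2(M[1,1],M[0,1]))+7).round(2))
E
python3 st.py
```

```text
t 2.1 p [0.5124 0.3391 0.2306] y angle 0.6 z [-0.001 -0.001 -1.   ] open 0.025550191369866256 F [ 0.4 -0.6 -0.3]
to go, tool mm [-113.2  119.8   -0.5] turn z 7.6
```

Request:
play_rows:
  series:
    - [0.3,[0,0,0],[0,0,0.95]]
    - [0.3,[-0.48,0.67,0],[0,0,0]]
    - [0.3,[-0.48,0.67,0],[0,0,0]]
    - [0.3,[-0.48,0.67,0],[0,0,0]]
    - [0.3,[-0.48,0.67,0],[0,0,0]]
    - [0.3,[0,0,0],[0,0,0]]

```text
t: 2.85
tool_pos: [0.6358, 0.226, 0.2303]
tool_rot: [-2.352, -2.083, 0.002]
contact_force: [0.1, 1.1, -0.1]
opening: 0.0257
grip_force: 0.0
```

```bash
python3 st.py
```

```text
t 2.85 p [0.6358 0.226  0.2303] y angle -6.94 z [-0.001 -0.001 -1.   ] open 0.025703401459520114 F [ 0.1  1.1 -0.1]
to go, tool mm [ 0.9 -2.5 -0.7] turn z 0.06
```

Request:
play_rows:
  series:
    - [0.3,[0,-0.05,0.63],[0,0,0]]
    - [0.3,[0,0,0.63],[0,0,0]]
    - [0.3,[0,0,0.63],[0,0,0]]
    - [0.3,[0,0,0.63],[0,0,0]]
    - [0.3,[0,0,0],[0,0,0]]

```text
t: 3.48
tool_pos: [0.6287, 0.2286, 0.1012]
tool_rot: [-2.344, -2.085, 0.011]
contact_force: [-0.0, 0.3, -1.1]
opening: 0.0254
grip_force: 0.0
```

```bash
python3 st.py; python3 - <<'E'
from station import imaging
import cv2,numpy as np
a=imaging.get_image("top")["color"][120:300,230:430]; b=imaging.get_image("scene")["color"][120:300,225:425]
cv2.imwrite("pics/p1.png",cv2.resize(np.hstack([a,b]),None,fx=2,fy=2,interpolation=cv2.INTER_CUBIC))
E
```

```text
t 3.475 p [0.6287 0.2286 0.1012] y angle -6.7 z [-0.008 -0.002 -1.   ] open 0.02540808184576286 F [-0.   0.3 -1.1]
to go, tool mm [  -1.2    3.8 -129.8] turn z 0.3
```

View pics/p1.png

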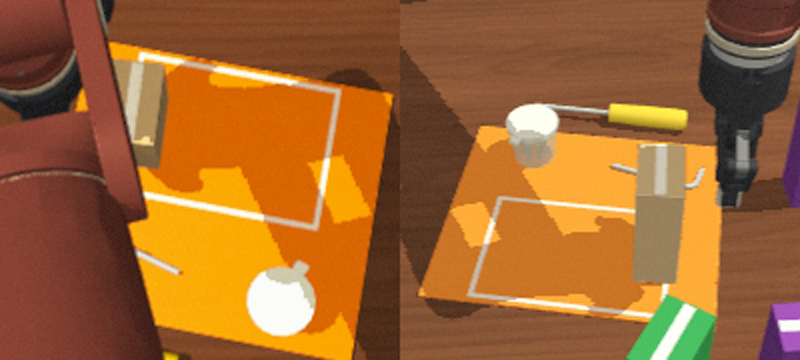

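The fingertips (crop at 2x: about (735,195)) stand clear behind the carton at (660,210), level with its upper part. Now a slow push along tool −x.

Request:
play_rows:
  series:
    - [0.3,[-0.1,0.07,0],[0,0,0]]
    - [0.3,[-0.1,0,0],[0,0,0]]
    - [0.3,[-0.1,0,0],[0,0,0]]
    - [0.3,[-0.1,0,0],[0,0,0]]
    - [0.3,[-0.1,0,0],[0,0,0]]
    - [0.3,[-0.1,0,0],[0,0,0]]
    - [0.3,[-0.1,0,0],[0,0,0]]

```text
t: 4.45
tool_pos: [0.6314, 0.1931, 0.1053]
tool_rot: [-2.348, -2.087, -0.0]
contact_force: [1.0, 0.2, 0.5]
opening: 0.0257
grip_force: 0.2
```

```bash
python3 st.py; python3 - <<'E'
from station import imaging
import cv2,numpy as np
b=imaging.get_image("scene")["color"][130:290,225:425]
cv2.imwrite("pics/p2.png",cv2.resize(b,None,fx=2.5,fy=2.5,interpolation=cv2.INTER_CUBIC))
E
```

```text
t 4.45 p [0.6314 0.1931 0.1053] y angle -6.74 z [ 0.  0. -1.] open 0.025697471994669978 F [1.  0.2 0.5]
to go, tool mm [  34.1   -2.  -125.7] turn z 0.26
```

View pics/p2.png

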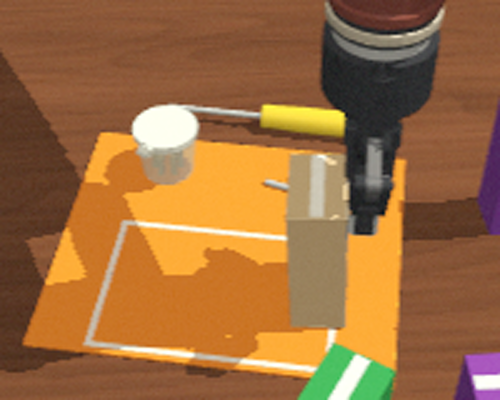

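The fingers at crop (365,220) have just reached the carton's back face, and the carton is still upright. I keep pushing.

Request:
play_rows:
  series:
    - [0.3,[-0.1,0,0],[0,0,0]]
    - [0.3,[-0.1,0,0],[0,0,0]]
    - [0.3,[-0.1,0,0],[0,0,0]]
    - [0.3,[-0.1,0,0],[0,0,0]]

```text
t: 5.0
tool_pos: [0.629, 0.1731, 0.1053]
tool_rot: [2.348, 2.087, -0.0]
contact_force: [-0.9, -0.2, 0.6]
opening: 0.0257
grip_force: 0.0
```

```bash
python3 st.py; python3 - <<'E'
from station import imaging
import cv2,numpy as np
b=imaging.get_image("scene")["color"][130:290,225:425]
cv2.imwrite("pics/p3.png",cv2.resize(b,None,fx=2.5,fy=2.5,interpolation=cv2.INTER_CUBIC))
E
```

```text
t 5.0 p [0.629  0.1731 0.1053] y angle -6.75 z [-0. -0. -1.] open 0.025707774802180845 F [-0.9 -0.2  0.6]
to go, tool mm [  54.2   -2.  -125.7] turn z 0.25
```

View pics/p3.png

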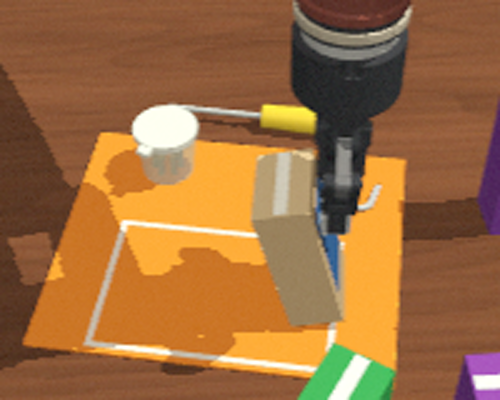

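The carton is tilting about its foot at crop (315,320), roughly 15°, and the blue label now shows. The foot has not slid, so I push a little more.

Request:
play_rows:
  series:
    - [0.3,[-0.1,0,0],[0,0,0]]
    - [0.3,[-0.1,0,0],[0,0,0]]
    - [0.3,[-0.1,0,0],[0,0,0]]
    - [0.3,[-0.1,0,0],[0,0,0]]
    - [0.3,[0,0,0],[0,0,0]]
    - [0.3,[0,0,0],[0,0,0]]
    - [0.3,[0,0,0],[0,0,0]]

```text
t: 5.92
tool_pos: [0.6267, 0.1538, 0.1053]
tool_rot: [-2.348, -2.087, -0.0]
contact_force: [0.1, -1.0, 0.5]
opening: 0.0257
grip_force: 0.0
```

Request:
play_rows:
  series:
    - [0.3,[0.5,0,-0.5],[0,0,0]]
    - [0.3,[0.8,0,-0.8],[0,0,0]]
    - [0.3,[0.8,0,-0.8],[0,0,0]]
    - [0.3,[0.8,0,-0.8],[0,0,0]]
    - [0.3,[0.8,0,0],[0,0,0]]
    - [0.3,[0.8,0,0],[0,0,0]]
    - [0.3,[0,0,0],[0,0,0]]

```text
t: 6.8
tool_pos: [0.6525, 0.3798, 0.2496]
tool_rot: [-2.344, -2.091, 0.001]
contact_force: [0.1, 0.1, -0.9]
opening: 0.0251
grip_force: 0.0
```

```bash
python3 st.py; python3 - <<'E'
from station import imaging
import cv2,numpy as np,pickle
d={n:imaging.get_image(n) for n in("top","scene")}; pickle.dump(d,open("d1.pkl","wb"))
a=d["top"]["color"][130:310,240:440]; b=d["scene"]["color"][165:290,225:405]
b=cv2.resize(b,(400,278),interpolation=cv2.INTER_CUBIC)
cv2.imwrite("pics/p4.png",np.hstack([cv2.resize(a,(400,360),interpolation=cv2.INTER_CUBIC),cv2.copyMakeBorder(b,0,82,0,0,cv2.BORDER_CONSTANT)]))
E
```

```text
t 6.8 p [0.6525 0.3798 0.2496] y angle -6.54 z [-0.001  0.    -1.   ] open 0.02507131059373829 F [ 0.1  0.1 -0.9]
to go, tool mm [-153.7   -1.6   18.6] turn z 0.46
```

View pics/p4.png

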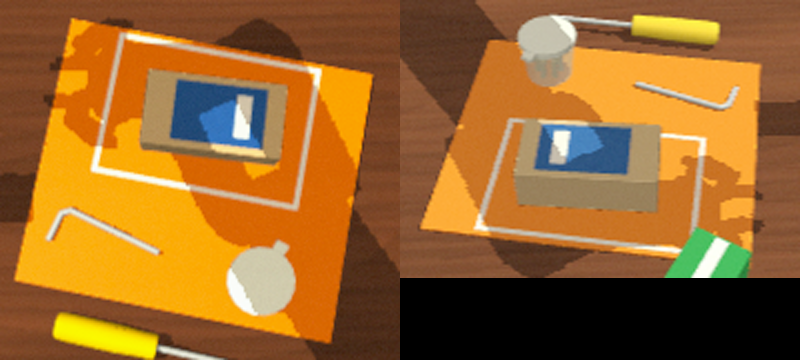

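The carton lies flat with the blue label up. In the left crop its top face runs from (143,70) to (287,160), inside the frame lines. The cup, hex key and screwdriver have not moved. I check the margins numerically and hand in if they hold.

```bash
python3 - <<'E'
from h import *
from station import ctrl
t=pickle.load(open("d1.pkl","rb"))["top"]
y=np.array([-.19556,-.98069]); x=np.array([y[1],-y[0]]); ok=True
for p in((148,69),(288,84),(280,155),(141,143)):
    r=plane(t,(240+p[0]/2,130+p[1]/2),.049)[:2]-[.6166,.0828]; a,b=r@x*1000,r@y*1000
    print(round(a,1),round(b,1)); ok&=abs(a)<60 and abs(b)<90
print(ok)
if ok: print(ctrl.finish_job())
E
```

```text
-27.6 -61.8
-37.9 67.8
28.7 71.6
41.7 -54.8
True
the job is handed in; nothing more can be done
None
```

The carton was pushed over and lies flat, blue label up, with every corner at least 23 mm inside the white frame; the cup, hex key and screwdriver were left where they were, and the job was handed in at about 7 s.

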